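# Weigh down the manuscript left bare

## Task

Three bound manuscripts lie on the pressing board, and each needs a brass weight on it, but one has been left bare. Take the spare weight that stands on the counter beside the board and set it down gently, upright, in the middle of the bare manuscript's cover. Leave the two weights that are already in place where they are.

Things in the scene. Friction and masses are not known exactly. Their poses are not given: they have to be found in the camera images.
- pressing_board: light wooden board, 200 (x) by 400 (y) by 12 mm, fixed, carrying three closed manuscripts fixed to it, each 160 (x) by 105 (y) by 40 mm, their flat covers 52 mm above the board's underside, their centres at x = 0 and y = -125 (dark green), 0 (dark red) and +125 mm (blue). Origin: centre of the underside, at counter height, z up. At the start one manuscript, any of the three, is bare.
- weight_a: brass press weight: round base 56 mm across and 25 mm high, with a plain upright black grip post 25 mm in diameter on its axis, from 25 to 66 mm above the underside; 0.3 to 0.65 kg. Origin: centre of the underside, z up the post. It stands on one of the manuscripts, within about 10 mm of the middle of its cover.
- weight_b: brass press weight: round base 56 mm across and 25 mm high, with a plain upright black grip post 25 mm in diameter on its axis, from 25 to 66 mm above the underside; 0.3 to 0.65 kg. Origin: centre of the underside, z up the post. It stands on another of the manuscripts, within about 10 mm of the middle of its cover.
- weight_spare: brass press weight: round base 56 mm across and 25 mm high, with a plain upright black grip post 25 mm in diameter on its axis, from 25 to 66 mm above the underside; 0.3 to 0.65 kg. Origin: centre of the underside, z up the post. The spare: it stands on the bare counter, to the right of the board as the robot sees it (towards -y).
There are look-alikes about, which are no part of the job. Leave any pink look-alike of the weight_spare alone.

How it is judged (in metres and radians):
At the end, for the whole second after the job is handed in: The spare weight stands released, at rest and upright (within 10 degrees) on the cover of the manuscript that was bare, its centre within 20 mm of the cover's centre along the board's x and along its y; the other two weights are within 15 mm of where they were (x of weight_spare in the frame of pressing_board between -0.02 and 0.02 m and (y of weight_spare in the frame of pressing_board between -0.145 and -0.105 m or y of weight_spare in the frame of pressing_board between -0.02 and 0.02 m or y of weight_spare in the frame of pressing_board between 0.105 and 0.145 m) and z of weight_spare in the frame of pressing_board between 0.048 and 0.057 m and angle between weight_spare's own z axis and vertical below 0.17 rad and linear speed of weight_spare below 0.02 m/s and distance of each of weight_a, weight_b from where it was at the start of the episode below 0.015 m); the robot touches nothing.
It fails at once if one of the two weights already in place is shifted by more than 15 mm (distance of any of weight_a, weight_b from where it was at the start of the episode above 0.015 m).
It fails at once if the spare weight is dropped or pressed hard on the manuscripts (over 60 N) (contact force between weight_spare and pressing_board above 60 N).
It also fails if it takes over 32 s, if anything falls off the work surface, if the arm or the gripper's body presses on something with over 40 N, if the wrist force passes 120 N, or if a joint passes its speed limit or range.

## Robot

A 6-joint arm with a two-finger parallel gripper is mounted at the origin on the work surface. World frame = base frame: x ahead of the robot, y to its left, z up, the work surface at z = 0. Lengths are in m, angles in degrees, forces in N, time in s.
With the tool pointing down it reaches from about 0.375 to 0.9 m from the base axis. Payload 3.1 kg.
Tool frame: the origin (TCP) lies at the very end of the fingers, on their centre line; the grasp point (between the pads) lies 19 mm behind it; z points along the fingers, y is the line along which they close (so a half turn about z gives the same grasp; the last joint's range is limited). The gripper opens to 87 mm and grips with 3 to 60 N. Pads are 19 mm wide; open, the fingers measure 117 mm over their backs; the gripper's body (75 mm by 190 mm) begins 51 mm behind the grasp point.
Start: joints at [66.32, 30.224, 82.088, -0, 67.689, -10.227], TCP at [0.145, 0.608, 0.223] pointing down, gripper open.
Joint ranges: [-176.69, 176.69], [-43.24, 126.21], [12.49, 139.97], [-82, 262], [0, 151.66], [-163.58, 163.58]. Speed limits (degrees/s): [159.86, 159.86, 180, 180, 180, 180].

## Interface

Orientations are given as a 3x3 rotation matrix whose columns are the frame's x, y, z axes.
In Python, from rig import bot gives the robot as it stands.
- The arm moves only by the tool move_arm, never from a script. Its argument "increments" is a list of rows, each an object with "xyz": the shift along the tool's x, y, z in mm, a list of three; "roll": the turn about the tool's z in rad; "grip": the opening in per cent of the stroke, from 0 (shut) to 100 (fully open). A call has 1 to 5 rows; each row shifts and turns the commanded pose from where the row before left it, along the tool's axes as they then stand; what a row does not reach is not made up. A row lasts 1/12 s, in which the tool goes at most 41.7 mm and 7.16 degrees, less where a joint would pass 70% of its speed; a pose out of reach is approached as far as the arm can. A call is refused whole if a number of a shift passes 41.7 or a number of a turn 0.125, either way. A call with a gripper value outside its range is refused whole. The fingers move at their own pace and stop on an object; the grip force is fixed at half the most. Time passes only in rows, so rows that do not move let the fingers close. It gives the time, the measured TCP pose, the force, the opening and the grip force at its end, in the units of the state.
- bot.read_state(): the state, without advancing time (a new reading comes with each control period).
- bot.capture(name): name is "side" or "top"; returns (picture, depth): 384x512x3 uint8, red, green, blue; 384x512 float32, m along the optical axis (not along the pixel's ray), 0 where there is no reading.
- bot.camera_model(name): a dict with "intrinsics" (3x3 intrinsics, pixels), "rvec" (rotation vector, rad) and "tvec" (3), from world to camera coordinates, as OpenCV has them. Camera axes: x right, y down, z forward; pixel columns grow to the right and rows downward; lengths in m; the calibration is good to about 2 mm. A picture is of the moment at which its call begins. camera_model takes no time and is no camera call.
- bot.hand_in(): hands the job in; it is judged then, once.
Trained networks look in the newest picture that a camera, given by its name, has taken for a name from the list of things; names that differ only in an ending like _2 or _b are one class to them, and where a whole thing is asked for, a point or a joint stands for the part that bears it (a point fixed in the world has none). Each returns a list of dicts, best first, with "conf" (0 to 1); they miss things now and then, are a little off and sometimes report something else, mostly with a low value. They report only what shows in the picture. A call takes as long as a camera call. They do not tell look-alikes from the thing itself.
- bot.spot_in(label, camera): "at" ([x, y, z] in m, in the coordinates of the camera as it stood for that picture, good to about 4 mm: the middle of the surface that is visible of it).
- bot.trace(label, camera): "mask" (384x512 bool, what is visible of it).
The state is a dict: "time_s": time; "joint_positions": joint angles; "qvel": joint speeds; "tau": joint torques, N m; "position": TCP position; "tcp_rot": TCP orientation; "force": force on the tool from outside, world axes, zero at the start; "moment": the same for the moment, N m; "opening": opening from 0.0 (shut) to 1.0 (fully open); "grasp_force": force on a finger pad.
Only numpy, scipy, OpenCV 4.12 (cv2) and the standard library are available. Lean on these libraries where they do the work, as an engineer would, in place of code of your own. Each camera call takes 0.05 s, during which the arm holds its last target. There are 200 camera calls.

## Working session

There is one attempt and no reset: what is moved stays moved. The work goes in short steps, Python scripts to look and compute and a tool call to move; the robot and the scene stay as the last step left them, time stands still between calls to the robot, and variables do not carry over. Pictures are saved under pics/ and viewed, at most 10 in all, crops included, and the job is handed in when it is done.

Besides the shell and the picture viewer there is one more tool, called as name([rows], argument=value, ...), one row to a line, values as JSON. move_arm: Moves the arm, as the interface text tells. Its arguments: {"type":"object","properties":{"increments":{"type":"array"}},"required":["increments"]}

```bash
mkdir -p pics; cat > h.py <<'E'
import numpy as np,cv2
from rig import bot
def w(cam,p):
    m=bot.camera_model(cam);R=cv2.Rodrigues(np.array(m["rvec"],float))[0]
    return R.T@(np.array(p,float).reshape(3)-np.array(m["tvec"],float).reshape(3))
def px(cam,P):
    m=bot.camera_model(cam)
    return cv2.projectPoints(np.array([P],float),np.array(m["rvec"],float),np.array(m["tvec"],float),np.array(m["intrinsics"],float),None)[0].ravel()
def cloud(cam,d):
    m=bot.camera_model(cam);K=np.array(m["intrinsics"]);R=cv2.Rodrigues(np.array(m["rvec"],float))[0]
    v,u=np.mgrid[:d.shape[0],:d.shape[1]]
    c=np.stack([(u-K[0,2])/K[0,0]*d,(v-K[1,2])/K[1,1]*d,d],-1)
    return (c-np.array(m["tvec"],float).reshape(3))@R
E
python3 - <<'E'
from h import *
ims=[]
for c in("top","side"):
    im,d=bot.capture(c);np.savez(f"/tmp/{c}.npz",im=im,d=d);ims.append(im)
    for l in("weight_spare","pressing_board"):
        for r in bot.spot_in(l,c):
            P=w(c,r["at"]);print(c,l,round(r["conf"],2),P.round(3),px(c,P).round())
cv2.imwrite("pics/a.png",cv2.resize(np.vstack(ims)[:,:,::-1],None,fx=.78,fy=.78))
s=bot.read_state();print(s["time_s"],s["position"],np.round(s["tcp_rot"],3),s["opening"])
E
```

```text
top weight_spare 0.8 [ 0.553 -0.323  0.024] [388. 201.]
top pressing_board 0.57 [0.592 0.01  0.055] [223. 174.]
side weight_spare 0.75 [ 0.449 -0.356  0.028] [329. 345.]
side weight_spare 0.73 [ 0.547 -0.338  0.027] [366. 298.]
side pressing_board 0.86 [ 0.56  -0.076  0.048] [256. 198.]
0.3 [0.14527899 0.6075998  0.22215988] [[-0.973  0.233 -0.   ]
 [ 0.233  0.973 -0.001]
 [ 0.    -0.001 -1.   ]] 0.9959713479313038
```

View pics/a.png

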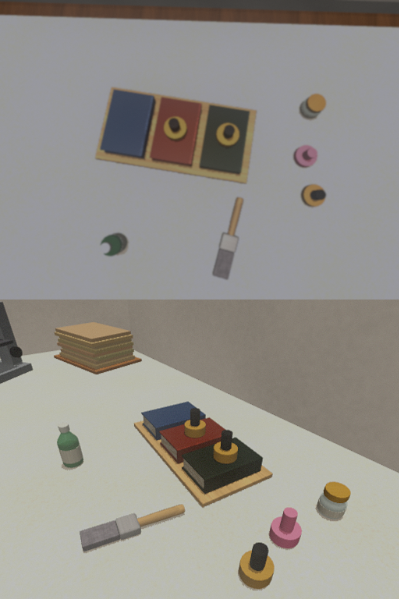

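Top view: the blue manuscript (px ~165,160) is bare, and the other two carry weights. Candidates for the spare:
- Brass with a black post, top (402,250), side (329,345). It fits the description.
- Pink look-alike, top (390,200), side (366,298). Leave it alone.
- Jar with an orange lid, top (403,133). It isn't a weight.

Next I'll confirm the brass one in a crop and measure the poses.

```bash
python3 - <<'E'
from h import *
from scipy.optimize import least_squares
t=np.load("/tmp/top.npz");s=np.load("/tmp/side.npz")
cv2.imwrite("pics/b.png",np.hstack([cv2.resize(t["im"][165:285,340:460],(400,400)),cv2.resize(s["im"][260:380,290:410],(400,400))])[:,:,::-1])
C={"top":cloud("top",t["d"]),"side":cloud("side",s["d"])}
for c in C:
    Q=C[c].reshape(-1,3)
    q=Q[(np.hypot(Q[:,0]-.449,Q[:,1]+.356)<.045)]
    for lo,hi in((.02,.03),(.035,.06),(.062,.072)):
        z=q[(q[:,2]>lo)&(q[:,2]<hi)];
        print(c,lo,len(z),z.mean(0).round(4) if len(z) else "", (z.min(0).round(3),z.max(0).round(3)) if len(z) else "")
    # covers: z .045-.058
    m=(C[c][...,2]>.045)&(C[c][...,2]<.058)&(np.abs(C[c][...,0]-.57)<.25)&(np.abs(C[c][...,1])<.3)
    n,lab,st,ce=cv2.connectedComponentsWithStats(m.astype(np.uint8))
    for i in range(1,n):
        if st[i,4]>300:
            P=C[c][lab==i];r=cv2.minAreaRect(P[:,:2].astype(np.float32))
            print(c,st[i,4],ce[i].round(),np.round(r[0],4),np.round(r[1],3),round(r[2],1),"z",P[:,2].mean().round(4))
    # grip posts of the placed weights
    m=(C[c][...,2]>.108)&(C[c][...,2]<.13)&(np.abs(C[c][...,0]-.57)<.2)&(np.abs(C[c][...,1])<.25)
    n,lab,st,ce=cv2.connectedComponentsWithStats(m.astype(np.uint8))
    for i in range(1,n):
        if st[i,4]>15: print(c,"post",C[c][lab==i].mean(0).round(4))
# pink, via spot
for c in C:
    Q=C[c].reshape(-1,3);z=Q[(np.hypot(Q[:,0]-.55,Q[:,1]+.33)<.05)&(Q[:,2]>.02)&(Q[:,2]<.03)];print("pink",c,z.mean(0))
E
```

```text
top 0.02 414 [ 0.4552 -0.3416  0.0254] (array([ 0.429, -0.374,  0.02 ]), array([ 0.484, -0.32 ,  0.029]))
top 0.035 60 [ 0.4544 -0.3388  0.0481] (array([ 0.444, -0.348,  0.035]), array([ 0.467, -0.335,  0.06 ]))
top 0.062 147 [ 0.4566 -0.3471  0.0661] (array([ 0.445, -0.36 ,  0.062]), array([ 0.468, -0.335,  0.07 ]))
top 4267 [162. 157.] [0.6259 0.1307] [0.106 0.161] 82.2 z 0.0523
top 3545 [225. 168.] [0.6092 0.007 ] [0.105 0.161] 82.3 z 0.0524
top 3575 [287. 179.] [ 0.5919 -0.1169] [0.105 0.16 ] 82.1 z 0.0524
top post [0.6076 0.0063 0.118 ]
top post [ 0.5952 -0.1221  0.1178]
side 0.02 979 [ 0.4506 -0.3535  0.0252] (array([ 0.429, -0.377,  0.02 ]), array([ 0.485, -0.322,  0.03 ]))
side 0.035 260 [ 0.4494 -0.354   0.0477] (array([ 0.444, -0.362,  0.035]), array([ 0.463, -0.34 ,  0.06 ]))
side 0.062 307 [ 0.456  -0.3498  0.066 ] (array([ 0.445, -0.361,  0.062]), array([ 0.469, -0.337,  0.069]))
side 1447 [217. 148.] [0.6265 0.1287] [0.108 0.161] 82.1 z 0.0522
side 1730 [246. 174.] [0.6098 0.0057] [0.109 0.161] 81.8 z 0.0522
side 2520 [282. 206.] [ 0.5928 -0.1178] [0.108 0.162] 82.0 z 0.0521
side post [0.607  0.0018 0.1156]
side post [ 0.594  -0.1264  0.1156]
pink top [ 0.55464173 -0.32527084  0.02519177]
pink side [ 0.55120646 -0.33605275  0.02496266]
```

View pics/b.png

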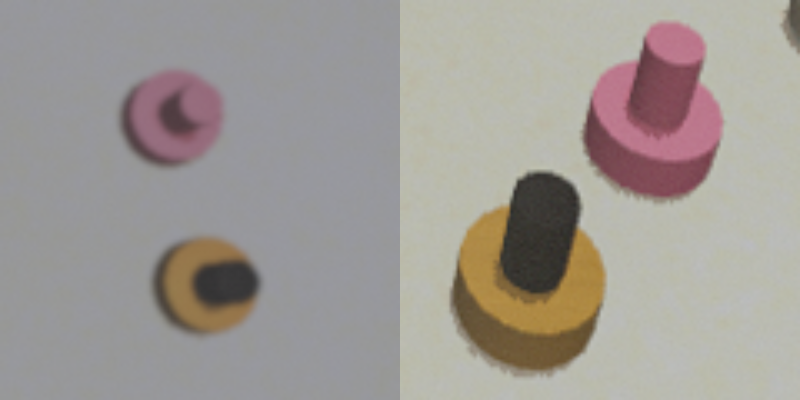

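The black-post brass weight at top (402,250), crop left (210,285) and right (535,270), is the spare. Its axis is at about (0.4565, -0.3485), with the post top at 0.066 as expected. The pink one is about 100 mm away. The target, the centre of the blue cover, is at about (0.626, 0.130), z 0.052. I'll start the transit at height.

move_arm([
  {"xyz": [-29,-19.4,0],"roll": 0,"grip": 100},
  {"xyz": [-29,-19.4,0],"roll": 0,"grip": 100},
  {"xyz": [-29,-19.4,0],"roll": 0,"grip": 100},
  {"xyz": [-29,-19.4,0],"roll": 0,"grip": 100},
])

```text
time_s: 0.63
position: [0.2407, 0.5043, 0.2225]
tcp_rot: [[-0.973, 0.232, 0.0], [0.232, 0.973, -0.0], [-0.0, -0.0, -1.0]]
force: [0.7, 0.5, 0.4]
opening: 1.0
grasp_force: 0.0
```

move_arm([
  {"xyz": [-29,-19.4,0],"roll": 0,"grip": 100},
  {"xyz": [-29,-19.4,0],"roll": 0,"grip": 100},
  {"xyz": [-29,-19.4,0],"roll": 0,"grip": 100},
  {"xyz": [-29,-19.4,0],"roll": 0,"grip": 100},
])

```text
time_s: 0.97
position: [0.3358, 0.4016, 0.2227]
tcp_rot: [[-0.973, 0.232, 0.0], [0.232, 0.973, 0.0], [-0.0, 0.0, -1.0]]
force: [0.8, 0.3, -0.2]
opening: 1.0
grasp_force: 0.0
```

move_arm([
  {"xyz": [-29,-19.4,0],"roll": 0,"grip": 100},
  {"xyz": [-29,-19.4,0],"roll": 0,"grip": 100},
  {"xyz": [-29,-19.4,0],"roll": 0,"grip": 100},
  {"xyz": [-29,-19.4,0],"roll": 0,"grip": 100},
])

```text
time_s: 1.3
position: [0.4307, 0.2991, 0.2227]
tcp_rot: [[-0.973, 0.233, 0.0], [0.233, 0.973, 0.0], [-0.0, 0.0, -1.0]]
force: [-0.2, 1.1, 0.2]
opening: 0.998
grasp_force: 0.0
```

move_arm([
  {"xyz": [-9.8,-34.7,0],"roll": 0,"grip": 100},
  {"xyz": [-9.8,-34.7,0],"roll": 0,"grip": 100},
  {"xyz": [-9.8,-34.7,0],"roll": 0,"grip": 100},
  {"xyz": [-9.8,-34.7,0],"roll": 0,"grip": 100},
  {"xyz": [-9.8,-34.7,0],"roll": 0,"grip": 100},
])

```text
time_s: 1.72
position: [0.4368, 0.1187, 0.2227]
tcp_rot: [[-0.973, 0.232, 0.0], [0.232, 0.973, -0.0], [-0.0, 0.0, -1.0]]
force: [0.5, -0.5, -0.7]
opening: 1.003
grasp_force: 0.0
```

move_arm([
  {"xyz": [-9.8,-34.7,0],"roll": 0,"grip": 100},
  {"xyz": [-9.8,-34.7,0],"roll": 0,"grip": 100},
  {"xyz": [-9.8,-34.7,0],"roll": 0,"grip": 100},
  {"xyz": [-9.8,-34.7,0],"roll": 0,"grip": 100},
  {"xyz": [-9.8,-34.7,0],"roll": 0,"grip": 100},
])

```text
time_s: 2.13
position: [0.4441, -0.0616, 0.2228]
tcp_rot: [[-0.973, 0.233, 0.001], [0.233, 0.973, -0.0], [-0.001, -0.0, -1.0]]
force: [1.5, -0.3, -0.9]
opening: 0.998
grasp_force: 0.0
```

move_arm([
  {"xyz": [-9.8,-34.7,0],"roll": 0,"grip": 100},
  {"xyz": [-9.8,-34.7,0],"roll": 0,"grip": 100},
  {"xyz": [-9.8,-34.7,0],"roll": 0,"grip": 100},
  {"xyz": [-9.8,-34.7,0],"roll": 0,"grip": 100},
  {"xyz": [-9.8,-34.7,0],"roll": 0,"grip": 100},
])

```text
time_s: 2.55
position: [0.4513, -0.2418, 0.2227]
tcp_rot: [[-0.972, 0.233, 0.0], [0.233, 0.972, -0.0], [-0.0, 0.0, -1.0]]
force: [0.7, -0.3, 0.1]
opening: 0.999
grasp_force: 0.0
```

move_arm([
  {"xyz": [-9.8,-34.7,0],"roll": 0,"grip": 100},
  {"xyz": [-9.8,-34.7,0],"roll": 0,"grip": 100},
  {"xyz": [-9.8,-34.7,0],"roll": 0,"grip": 100},
  {"xyz": [0,0,0],"roll": 0,"grip": 100},
])

```text
time_s: 2.88
position: [0.4568, -0.3561, 0.223]
tcp_rot: [[-0.971, 0.237, 0.003], [0.237, 0.971, -0.007], [-0.005, -0.006, -1.0]]
force: [0.2, -0.8, -0.2]
opening: 1.001
grasp_force: 0.0
```

move_arm([
  {"xyz": [0,0,30],"roll": 0,"grip": 100},
  {"xyz": [0,0,40],"roll": 0,"grip": 100},
  {"xyz": [0,0,30],"roll": 0,"grip": 100},
  {"xyz": [0,0,10],"roll": 0,"grip": 100},
  {"xyz": [0,0,0],"roll": 0,"grip": 100},
])

```text
time_s: 3.3
position: [0.4544, -0.3461, 0.1099]
tcp_rot: [[-0.973, 0.233, -0.004], [0.233, 0.973, 0.005], [0.005, 0.004, -1.0]]
force: [-0.3, 0.2, 0.2]
opening: 0.995
grasp_force: 0.0
```

```bash
python3 - <<'E'
from h import *
im,d=bot.capture("side");cv2.imwrite("pics/c.png",cv2.resize(im[200:384,230:430],None,fx=3,fy=3)[:,:,::-1])
s=bot.read_state();print(s["time_s"],np.round(s["position"],4),np.round(s["tcp_rot"],3))
Q=cloud("side",d).reshape(-1,3);z=Q[(np.hypot(Q[:,0]-.4565,Q[:,1]+.3485)<.03)&(Q[:,2]>.06)&(Q[:,2]<.072)];print(len(z),z.mean(0),z.min(0),z.max(0))
E
```

```text
3.35 [ 0.4557 -0.3474  0.1119] [[-0.973  0.232 -0.001]
 [ 0.232  0.973  0.002]
 [ 0.002  0.001 -1.   ]]
331 [ 0.45552785 -0.35018602  0.06573685] [ 0.44482142 -0.36157919  0.06011446] [ 0.46901934 -0.33719842  0.06796923]
```

View pics/c.png

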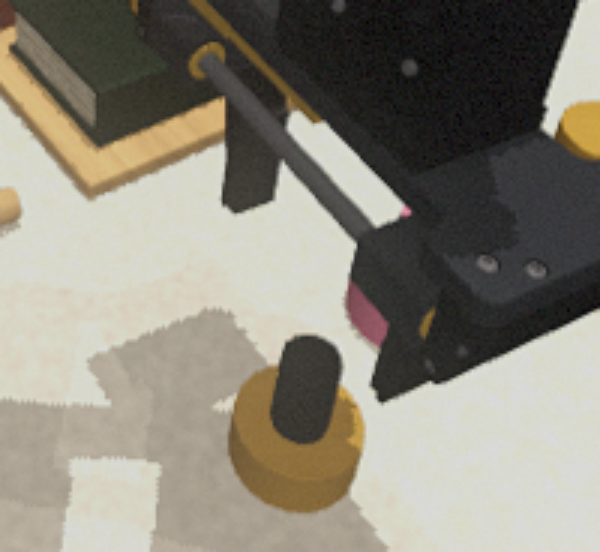

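The fingers at crop (250,170) and (400,340) straddle the post at (310,390), and pink is outside them. I'll descend and close.

move_arm([
  {"xyz": [0,1,25],"roll": 0,"grip": 100},
  {"xyz": [0,0,25],"roll": 0,"grip": 100},
  {"xyz": [0,0,20],"roll": 0,"grip": 100},
  {"xyz": [0,0,9],"roll": 0,"grip": 100},
  {"xyz": [0,0,0],"roll": 0,"grip": 100},
])

```text
time_s: 3.77
position: [0.4564, -0.3471, 0.0335]
tcp_rot: [[-0.973, 0.232, -0.0], [0.232, 0.973, 0.0], [0.0, 0.0, -1.0]]
force: [-0.0, 0.2, -0.5]
opening: 1.005
grasp_force: 0.0
```

move_arm([
  {"xyz": [0,0,0],"roll": 0,"grip": 60},
  {"xyz": [0,0,0],"roll": 0,"grip": 40},
  {"xyz": [0,0,0],"roll": 0,"grip": 30},
  {"xyz": [0,0,0],"roll": 0,"grip": 10},
  {"xyz": [0,0,0],"roll": 0,"grip": 0},
])

```text
time_s: 4.18
position: [0.4566, -0.3475, 0.0345]
tcp_rot: [[-0.973, 0.233, 0.001], [0.233, 0.973, -0.001], [-0.001, -0.001, -1.0]]
force: [-0.2, -0.8, 0.2]
opening: 0.707
grasp_force: 0.0
```

move_arm([
  {"xyz": [0,0,0],"roll": 0,"grip": 0},
  {"xyz": [0,0,0],"roll": 0,"grip": 0},
  {"xyz": [0,0,0],"roll": 0,"grip": 0},
  {"xyz": [0,0,0],"roll": 0,"grip": 0},
])

```text
time_s: 4.52
position: [0.4561, -0.347, 0.0335]
tcp_rot: [[-0.973, 0.233, -0.0], [0.233, 0.973, 0.0], [0.0, 0.0, -1.0]]
force: [-1.0, 0.1, 0.1]
opening: 0.403
grasp_force: 0.0
```

move_arm([
  {"xyz": [0,0,0],"roll": 0,"grip": 0},
  {"xyz": [0,0,0],"roll": 0,"grip": 0},
  {"xyz": [0,0,0],"roll": 0,"grip": 0},
  {"xyz": [0,0,0],"roll": 0,"grip": 0},
])

```text
time_s: 4.85
position: [0.4563, -0.3476, 0.0335]
tcp_rot: [[-0.973, 0.233, 0.0], [0.233, 0.973, -0.001], [-0.001, -0.001, -1.0]]
force: [-0.3, -1.2, -0.3]
opening: 0.277
grasp_force: 30.0
```

move_arm([
  {"xyz": [0,0,-5],"roll": 0,"grip": 0},
  {"xyz": [0,0,-10],"roll": 0,"grip": 0},
  {"xyz": [0,0,-15],"roll": 0,"grip": 0},
  {"xyz": [0,0,-10],"roll": 0,"grip": 0},
  {"xyz": [0,0,0],"roll": 0,"grip": 0},
])

```text
time_s: 5.27
position: [0.4572, -0.3479, 0.0759]
tcp_rot: [[-0.973, 0.233, 0.003], [0.233, 0.973, -0.003], [-0.003, -0.002, -1.0]]
force: [1.1, 0.6, -4.6]
opening: 0.278
grasp_force: 30.0
```

Gripped: opening 0.278 is about 24 mm, and the load is about 4.6 N. Lifting and carrying.

move_arm([
  {"xyz": [0,0,-20],"roll": 0,"grip": 0},
  {"xyz": [0,0,-35],"roll": 0,"grip": 0},
  {"xyz": [0,0,-40],"roll": 0,"grip": 0},
  {"xyz": [0,0,-35],"roll": 0,"grip": 0},
  {"xyz": [0,0,-20],"roll": 0,"grip": 0},
])

```text
time_s: 5.68
position: [0.4571, -0.3479, 0.2275]
tcp_rot: [[-0.973, 0.233, 0.004], [0.232, 0.973, -0.004], [-0.005, -0.003, -1.0]]
force: [0.9, -0.6, -4.3]
opening: 0.276
grasp_force: 30.0
```

move_arm([
  {"xyz": [-1.1,10,0],"roll": 0,"grip": 0},
  {"xyz": [-2.1,20,0],"roll": 0,"grip": 0},
  {"xyz": [-3.2,30,0],"roll": 0,"grip": 0},
  {"xyz": [-3.2,30,0],"roll": 0,"grip": 0},
  {"xyz": [-3.2,30,0],"roll": 0,"grip": 0},
])

```text
time_s: 6.1
position: [0.4952, -0.2303, 0.2211]
tcp_rot: [[-0.972, 0.234, -0.004], [0.234, 0.972, 0.004], [0.005, 0.003, -1.0]]
force: [-0.4, -0.4, -4.6]
opening: 0.278
grasp_force: 30.0
```

move_arm([
  {"xyz": [-3.2,30,0],"roll": 0,"grip": 0},
  {"xyz": [-3.2,30,0],"roll": 0,"grip": 0},
  {"xyz": [-3.2,30,0],"roll": 0,"grip": 0},
  {"xyz": [-3.2,30,0],"roll": 0,"grip": 0},
  {"xyz": [-3.2,30,0],"roll": 0,"grip": 0},
])

```text
time_s: 6.52
position: [0.5453, -0.0881, 0.221]
tcp_rot: [[-0.973, 0.233, -0.005], [0.233, 0.973, 0.002], [0.005, 0.001, -1.0]]
force: [0.6, -0.5, -4.4]
opening: 0.277
grasp_force: 30.0
```

move_arm([
  {"xyz": [-3.2,30,0],"roll": 0,"grip": 0},
  {"xyz": [-3.2,30,0],"roll": 0,"grip": 0},
  {"xyz": [-3.2,30,0],"roll": 0,"grip": 0},
  {"xyz": [-3.2,30,0],"roll": 0,"grip": 0},
  {"xyz": [-3.2,30,0],"roll": 0,"grip": 0},
])

```text
time_s: 6.93
position: [0.5954, 0.0536, 0.2207]
tcp_rot: [[-0.973, 0.232, -0.006], [0.232, 0.973, 0.001], [0.006, -0.0, -1.0]]
force: [-0.0, -0.4, -4.6]
opening: 0.28
grasp_force: 30.0
```

move_arm([
  {"xyz": [-3.2,30,0],"roll": 0,"grip": 0},
  {"xyz": [-3.2,30,0],"roll": 0,"grip": 0},
  {"xyz": [-1.6,20,0],"roll": 0,"grip": 0},
  {"xyz": [-0.5,5,0],"roll": 0,"grip": 0},
  {"xyz": [0,0,0],"roll": 0,"grip": 0},
])

```text
time_s: 7.35
position: [0.6236, 0.134, 0.2207]
tcp_rot: [[-0.973, 0.23, -0.005], [0.23, 0.973, 0.0], [0.005, -0.001, -1.0]]
force: [0.1, 0.4, -3.7]
opening: 0.28
grasp_force: 30.0
```

```bash
python3 - <<'E'
from h import *
im,d=bot.capture("side");cv2.imwrite("pics/d.png",cv2.resize(im[30:230,130:350],None,fx=2.9,fy=2.9)[:,:,::-1])
s=bot.read_state();p=np.array(s["position"]);print(s["time_s"],p.round(4),s["grasp_force"],s["force"])
print("tool delta",np.array(s["tcp_rot"]).T@(np.array([.6263,.130,.0865])-p)*1000)
E
```

```text
7.4 [0.6235 0.1324 0.2211] 29.997923118062317 [-0.04829456 -0.53233829 -4.76494522]
tool delta [ -3.90435234  -1.48817939 134.55561849]
```

View pics/d.png

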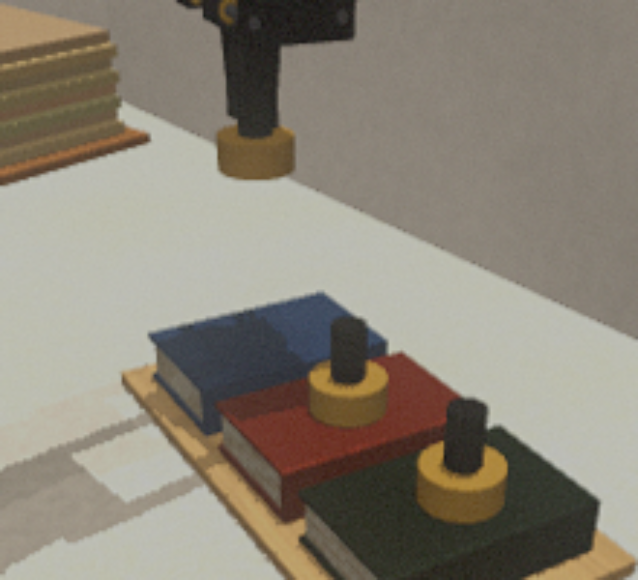

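The weight hangs upright at (255,150) above the bare blue cover. The other two are in place. Descending, with the last part slow.

move_arm([
  {"xyz": [-2,-1,20],"roll": 0,"grip": 0},
  {"xyz": [-1,-0.5,30],"roll": 0,"grip": 0},
  {"xyz": [0,0,30],"roll": 0,"grip": 0},
  {"xyz": [0,0,25],"roll": 0,"grip": 0},
  {"xyz": [0,0,13],"roll": 0,"grip": 0},
])

```text
time_s: 7.82
position: [0.6243, 0.1277, 0.1011]
tcp_rot: [[-0.972, 0.234, -0.009], [0.234, 0.972, -0.001], [0.008, -0.003, -1.0]]
force: [-0.2, -0.6, -4.7]
opening: 0.279
grasp_force: 30.0
```

move_arm([
  {"xyz": [0,0,5],"roll": 0,"grip": 0},
  {"xyz": [0,0,4],"roll": 0,"grip": 0},
  {"xyz": [0,0,2],"roll": 0,"grip": 0},
  {"xyz": [0,0,1],"roll": 0,"grip": 0},
  {"xyz": [0,0,0],"roll": 0,"grip": 0},
])

```text
time_s: 8.23
position: [0.6288, 0.1293, 0.0946]
tcp_rot: [[-0.973, 0.233, 0.002], [0.233, 0.973, 0.0], [-0.002, 0.0, -1.0]]
force: [0.1, 0.1, -4.1]
opening: 0.275
grasp_force: 30.0
```

move_arm([
  {"xyz": [0,0,1.5],"roll": 0,"grip": 0},
  {"xyz": [0,0,1.5],"roll": 0,"grip": 0},
  {"xyz": [0,0,1],"roll": 0,"grip": 0},
  {"xyz": [0,0,1],"roll": 0,"grip": 0},
  {"xyz": [0,0,0],"roll": 0,"grip": 0},
])

```text
time_s: 8.65
position: [0.6279, 0.1296, 0.0884]
tcp_rot: [[-0.973, 0.232, -0.0], [0.232, 0.973, -0.0], [0.0, -0.0, -1.0]]
force: [-0.4, 1.2, -4.8]
opening: 0.281
grasp_force: 30.0
```

move_arm([
  {"xyz": [0,0,0.7],"roll": 0,"grip": 0},
  {"xyz": [0,0,0.7],"roll": 0,"grip": 0},
  {"xyz": [0,0,0],"roll": 0,"grip": 0},
])

```text
time_s: 8.9
position: [0.6279, 0.1295, 0.087]
tcp_rot: [[-0.973, 0.233, -0.0], [0.233, 0.973, -0.0], [0.0, -0.0, -1.0]]
force: [-0.0, -0.1, -4.5]
opening: 0.28
grasp_force: 30.0
```

move_arm([
  {"xyz": [0,0,0.7],"roll": 0,"grip": 0},
  {"xyz": [0,0,0.5],"roll": 0,"grip": 0},
  {"xyz": [0,0,0],"roll": 0,"grip": 0},
])

```text
time_s: 9.15
position: [0.6279, 0.1295, 0.0858]
tcp_rot: [[-0.973, 0.233, -0.0], [0.233, 0.973, 0.0], [0.0, -0.0, -1.0]]
force: [-0.6, -0.5, -4.4]
opening: 0.276
grasp_force: 30.0
```

move_arm([
  {"xyz": [0,0,0.5],"roll": 0,"grip": 0},
  {"xyz": [0,0,0.3],"roll": 0,"grip": 0},
  {"xyz": [0,0,0],"roll": 0,"grip": 0},
])

```text
time_s: 9.4
position: [0.6281, 0.1295, 0.0856]
tcp_rot: [[-0.973, 0.233, 0.0], [0.233, 0.973, -0.0], [-0.0, -0.0, -1.0]]
force: [-1.0, -0.3, -1.8]
opening: 0.279
grasp_force: 30.0
```

Contact: the load has dropped to 1.8 N and z agrees with the expected height. Releasing.

move_arm([
  {"xyz": [0,0,0],"roll": 0,"grip": 35},
  {"xyz": [0,0,0],"roll": 0,"grip": 45},
  {"xyz": [0,0,0],"roll": 0,"grip": 60},
  {"xyz": [0,0,0],"roll": 0,"grip": 70},
  {"xyz": [0,0,0],"roll": 0,"grip": 70},
])

```text
time_s: 9.82
position: [0.6284, 0.1296, 0.0855]
tcp_rot: [[-0.973, 0.233, 0.001], [0.233, 0.973, 0.0], [-0.001, 0.0, -1.0]]
force: [-0.5, -0.1, -0.0]
opening: 0.567
grasp_force: 0.0
```

move_arm([
  {"xyz": [0,0,0],"roll": 0,"grip": 70},
  {"xyz": [0,0,0],"roll": 0,"grip": 70},
  {"xyz": [0,0,0],"roll": 0,"grip": 70},
])

```text
time_s: 10.07
position: [0.6281, 0.1295, 0.0852]
tcp_rot: [[-0.973, 0.233, 0.0], [0.233, 0.973, 0.0], [-0.0, 0.0, -1.0]]
force: [-0.4, -0.6, -0.6]
opening: 0.688
grasp_force: 0.0
```

move_arm([
  {"xyz": [0,0,-10],"roll": 0,"grip": 70},
  {"xyz": [0,0,-25],"roll": 0,"grip": 70},
  {"xyz": [0,0,-35],"roll": 0,"grip": 70},
  {"xyz": [0,0,-35],"roll": 0,"grip": 70},
  {"xyz": [0,0,-35],"roll": 0,"grip": 70},
])

```text
time_s: 10.48
position: [0.6277, 0.1295, 0.2272]
tcp_rot: [[-0.973, 0.233, -0.0], [0.233, 0.973, -0.0], [0.0, -0.0, -1.0]]
force: [0.8, 0.3, -0.4]
opening: 0.695
grasp_force: 0.0
```

move_arm([
  {"xyz": [10,30,-10],"roll": 0,"grip": 70},
  {"xyz": [10,35,0],"roll": 0,"grip": 70},
  {"xyz": [10,35,0],"roll": 0,"grip": 70},
  {"xyz": [10,35,0],"roll": 0,"grip": 70},
  {"xyz": [0,0,0],"roll": 0,"grip": 70},
])

```text
time_s: 10.9
position: [0.6193, 0.277, 0.2363]
tcp_rot: [[-0.974, 0.227, 0.002], [0.227, 0.974, 0.004], [-0.0, 0.005, -1.0]]
force: [0.5, -0.7, 0.3]
opening: 0.705
grasp_force: 0.0
```

```bash
python3 - <<'E'
from h import *
im,d=bot.capture("side");cv2.imwrite("pics/e.png",cv2.resize(im[30:230,130:350],None,fx=2.9,fy=2.9)[:,:,::-1])
im2,d2=bot.capture("top")
for c,D in(("side",d),("top",d2)):
    C=cloud(c,D);m=(C[...,2]>.108)&(C[...,2]<.125)&(np.abs(C[...,0]-.6)<.15)&(np.abs(C[...,1])<.2)
    n,lab,st,ce=cv2.connectedComponentsWithStats(m.astype(np.uint8))
    for i in range(1,n):
        if st[i,4]>15:print(c,C[lab==i].mean(0).round(4),C[lab==i][:,2].max())
print(bot.read_state()["time_s"],bot.read_state()["position"])
E
```

```text
side [0.6267 0.1249 0.1154] 0.11947512536844433
side [0.6069 0.0018 0.1156] 0.11954835324130841
side [ 0.5941 -0.1263  0.1158] 0.11942374268548804
top [0.6272 0.1287 0.1175] 0.1215854359171793
top [0.6076 0.0066 0.1177] 0.1209923308455243
top [ 0.5952 -0.122   0.1178] 0.12106134622860515
11.0 [0.61999679 0.27160172 0.23569982]
```

View pics/e.png

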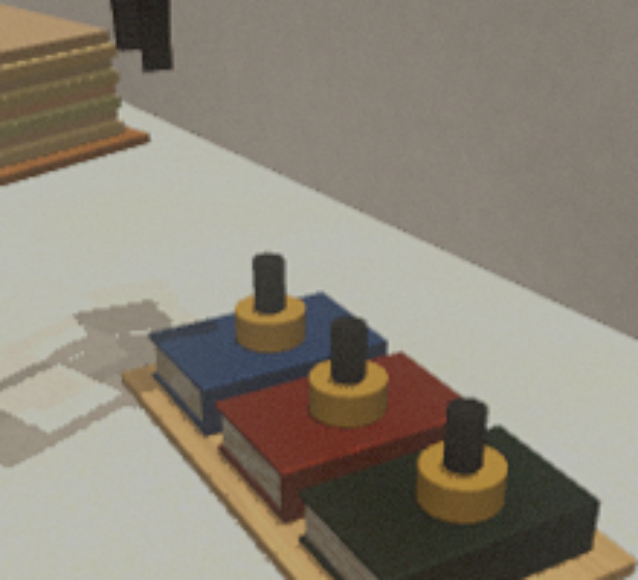

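The spare stands upright at (270,320), about 2 mm from the centre of the blue cover. The other two are unmoved and the gripper is clear.

```bash
python3 -c "
from rig import bot
print(bot.hand_in())"
```

```text
the job is handed in; nothing more can be done
None
```

The spare weight stands upright and released about 2 mm from the centre of the blue manuscript's cover, the other two weights have not moved, and I handed the job in at about 11 s; hand-in returned no verdict.

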